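Fit the kitchen roll on its spring spindle into the holder

ROBOT

A 7-joint arm with a two-finger parallel gripper is mounted at the origin on a cart in front of the work surface, level with it; the furniture and walls round the work are solid. World frame = base frame: x ahead of the robot, y to its left, z up, the work surface at z = 0. Lengths are in m, angles in rad, forces in N, time in s.
With the tool pointing down it reaches from about 0.4 to 0.85 m from the base axis. Payload 4.5 kg.
Tool frame: the origin (TCP) lies midway between the tips of the shut fingers; the grasp point (between the pads) lies 19 mm behind it (r.grip_point_offset is the distance from the TCP to the grasp point, in m); z points along the fingers, y is the line along which they close (so a half turn about z gives the same grasp; the last joint's range is limited). The gripper opens to 88 mm and grips with 3 to 60 N. Pads are 18 mm wide; open, the fingers measure 123 mm over their backs; the gripper's body (75 mm by 187 mm) begins 45 mm behind the grasp point.
Start: joints at [1.325, 0.689, -0.195, 1.565, 0.157, 0.902, -0.215], TCP at [0.173, -0.601, 0.239] pointing down, gripper open.
Joint ranges: [-3.01, 3.01], [-0.46, 2.08], [-1.47, 1.51], [0.13, 2.56], [-1, 4.14], [0.04, 2.09], [-2.66, 2.66]. Speed limits (rad/s): [2.57, 2.57, 3.14, 3.14, 3.14, 3.14, 3.14].

INTERFACE

Orientations are given as a unit quaternion [x, y, z, w].
In Python, from plant import r, optics gives the robot as it stands.
- The arm moves only by the shell command python3 -m pendant 'ROWS' [OPENING] [FORCE]. ROWS is JSON, a list of rows, each a list of 6 numbers: the shift along the tool's x, y, z as a fraction of full scale, then the turn, a rotation vector about the tool's x, y, z as a fraction of full scale. A call has 1 to 5 rows; each row shifts and turns the commanded pose from where the row before left it, along the tool's axes as they then stand; what a row does not reach is not made up. Full scale, the value 1, is 0.025 m for a shift and pi rad for a turn. A row lasts 1/12 s, in which the tool goes at most 41.7 mm and 7.16 degrees, less where a joint would pass 70% of its speed; a pose out of reach is approached as far as the arm can. A call with a number of a shift or a turn outside -1 to 1 is refused whole. A call with a gripper value outside its range is refused whole. OPENING is the opening, from -1 (shut) to 1 (fully open), set as the call begins (- or left out, the last holds). The fingers move at their own pace and stop on an object; FORCE is the grip in N (left out, the last holds). Time passes only in rows, so rows that do not move let the fingers close. It gives the time, the measured TCP pose, the force, the opening and the grip force at its end, in the units of the state.
- r.get_state(): the state, without advancing time (a new reading comes with each control period).
- optics.snapshot(name): name is "scene" or "side" or "wrist"; returns (picture, depth): 400x640x3 uint8, blue, green, red; 400x640 float32, m along the optical axis (not along the pixel's ray), 0 where there is no reading.
- optics.calibration(name): a dict with "vfov" (degrees; the focal length in pixels is half the picture's height over the tangent of half this angle, whatever the lens; pixels are square), "cx", "cy" (the principal point, pixels), "cam_to_world" (4x4, takes a point from camera to world coordinates); the wrist camera has in their place "tool_from_camera" (4x4, takes a point from camera to tool coordinates, whose origin is the TCP and whose axes are the flange's). Camera axes: x right, y up, looking along -z (the intrinsics and any distortion apply to the point x, -y, -z); pixel columns grow to the right and rows downward; lengths in m; the calibration is good to about 2 mm. A picture is of the moment at which its call begins: read the wrist's pose just before it. calibration takes no time and is no camera call.
- r.finish_job(): hands the job in; it is judged then, once.
The state is a dict: "clock": time; "q": joint angles; "qd": joint speeds; "joint_torque": joint torques, N m; "tool_pos": TCP position; "eef_rot": TCP orientation; "contact_force": force on the tool from outside, world axes, zero at the start; "moment": the same for the moment, N m; "opening": opening from 0.0 (shut) to 1.0 (fully open); "finger_force": force on a finger pad.
Only numpy, scipy, OpenCV 4.12 (cv2) and the standard library are available. Lean on these libraries where they do the work, as an engineer would, in place of code of your own. Each camera call takes 0.05 s, during which the arm holds its last target. There are 200 camera calls.

TASK

Put the kitchen roll into the wooden roll holder: swing the wire tension bar right back out of the way, fit the roll's spring-loaded spindle between the two steel end cups so that both of its ends sit fully home in them, and let go. Then bring the tension bar forward again so that it rests on the roll. Do not knock over or push away the steel tumbler and the lidded glass jar that stand nearby.

Things in the scene. Friction and masses are not known exactly. Their poses are not given: they have to be found in the camera images.
- roll_holder: Wooden kitchen-roll holder, fixed, turned up to 0.2 rad. Base 110 x 272 mm, top at z = 18 mm. At each end a round-topped upright, 40 x 16 mm, 100 mm high, inner faces at y = +-106 mm, each with a steel end cup facing inward; cup axis parallel to y at x = 0, z = 80 mm. Origin: centre of the underside; x to the rear (hinge side), y from right cup to left cup, z up.
- cup_left (a point): Centre of the floor of the left (+y) end cup: a flared steel cup open toward the other one, 7 mm deep inside, 21 mm wide inside at the mouth, 18 mm at the floor, 25 mm over its rim. The two cups' floors are 208 mm apart, their mouths 194 mm. Axes as the holder's.
- cup_right (a point): Centre of the floor of the right (-y) end cup, the mirror image of the left one. Axes as the holder's.
- tension_bar (a joint): Hinge of the tension bar, a U-shaped bail of 8 mm steel wire with its cross-bar along the holder's y, 70 mm from the hinge (rad). 0: lying forward over the gap between the cups, as at the start; grows up and to the rear; upright at 0.93; 1.88: leaning right back on its stop. It falls slowly by its own weight (0.13 kg) to either side of upright; on the fitted roll it rests at about 0.24.
- bar_hinge (a point): Middle of the tension bar's hinge line, which runs along the holder's y, 36 mm behind the cup axis and 55 mm above the counter. The bar's legs run outside the uprights.
- bar_knob (a point): Centre of the wooden knob in the middle of the bar: a barrel 22 mm across, 24 mm wide along the holder's y, 34 mm beyond the cross-bar. Can be pinched on its two flat ends from above; it pivots between the fingers as the bar swings. In the holder's frame it lies at bar_hinge + 104 mm * (cos(2.496 - q) in x, sin(2.496 - q) in z), q being the bar's joint value.
- kitchen_roll: White kitchen-paper roll, 58 mm across, 140 mm long, fast on its spindle (216 mm over the spindle's ends), about 0.25 kg, lying on the counter in any direction. Origin: on the axis, in the middle of the paper. Own y runs along the axis toward the spring end; x and z turn as it rolls. Grip it across the paper.
- spring_tip (a point): Tip of the spring end, 118 mm from the roll's origin when free: a steel plunger 14 mm across, standing 32 mm out of a stepped grey barrel. It pushes in up to 26 mm against a spring (2.5 N to start, plus 0.25 N per mm). Either end fits either cup. With the plunger on one cup's floor it must be pushed in 15 mm for the solid end to pass the other cup's mouth; home, it stays pushed in 8 mm.
- solid_tip (a point): Tip of the solid end of the spindle, 98 mm from the roll's origin on the side away from the spring end: a plain grey stub 14 mm across that stands 22 mm out of its grey collar and does not move.
- steel_tumbler: Plain steel tumbler, 68 mm across and 98 mm high, empty and loose. Origin: centre of its foot.
- jar: Glass jar with a red lid, 62 mm across and 82 mm high, loose. Origin: centre of its foot.

How it is judged:
By the outcome, as a careful person would: the job done as asked, in the order asked, and still so for the second after the job is handed in, with the robot touching nothing.
It also fails if it takes over 72 s, if anything falls off the work surface, if the arm or the gripper's body presses on something with over 40 N, if the wrist force passes 120 N, or if a joint passes its speed limit or range.

## Working session

There is one attempt and no reset: what is moved stays moved. The work goes in short steps, Python scripts to look and compute and a shell command to move; the robot and the scene stay as the last step left them, time stands still between calls to the robot, and variables do not carry over. Pictures are saved under pics/ and viewed, at most 14 in all, crops included, and the job is handed in when it is done.

```bash
ls; mkdir -p pics
cat > h.py <<'E'
import numpy as np, cv2
from plant import r, optics
from scipy.spatial.transform import Rotation as R
def cam(name):
    s=r.get_state(); c=optics.calibration(name); im,d=optics.snapshot(name)
    if 'cam_to_world' in c: M=np.array(c['cam_to_world'])
    else:
        T=np.eye(4);T[:3,:3]=R.from_quat(s['eef_rot']).as_matrix();T[:3,3]=s['tool_pos'];M=T@np.array(c['tool_from_camera'])
    return im,d,c,M
def pts(d,c,M):
    h,w=d.shape;f=h/2/np.tan(np.radians(c['vfov'])/2)
    v,u=np.mgrid[:h,:w]
    P=np.stack([(u-c['cx'])/f*d,-(v-c['cy'])/f*d,-d],-1)
    return P@M[:3,:3].T+M[:3,3]
E
python3 - <<'E'
from h import *
for n in ['scene','side']:
    im,d,c,M=cam(n);cv2.imwrite(f'pics/{n}0.png',im);np.savez(f'{n}0.npz',im=im,d=d,M=M)
    print(n,{k:v for k,v in c.items()})
print(optics.calibration('wrist'));print(r.get_state())
E
```

```text
pics
scene {'vfov': 57.04385804647673, 'cx': 326.14901725020087, 'cy': 198.81060849886074, 'cam_to_world': array([[-0.54296386,  0.53414003, -0.64798509, -0.17279451],
       [-0.83965088, -0.35753022,  0.40885027,  0.42898225],
       [-0.01329096,  0.76607217,  0.64261713,  0.80060215],
       [ 0.        ,  0.        ,  0.        ,  1.        ]])}
side {'vfov': 55.378267967609666, 'cx': 322.27773402283276, 'cy': 199.720785782321, 'cam_to_world': array([[-0.98795475,  0.1017659 , -0.11657232,  0.42102899],
       [-0.1547146 , -0.66404157,  0.73151362,  0.7196831 ],
       [-0.00296572,  0.7407378 ,  0.6717877 ,  0.81353376],
       [ 0.        ,  0.        ,  0.        ,  1.        ]])}
{'vfov': 60.984841755150185, 'cx': 315.46508988749247, 'cy': 201.24428488075543, 'tool_from_camera': array([[ 3.60548946e-04,  9.63388779e-01,  2.68108059e-01,
         6.87787426e-02],
       [ 9.99999502e-01, -5.96708669e-04,  7.99355566e-04,
        -2.22305877e-04],
       [ 9.30072586e-04,  2.68107637e-01, -9.63388514e-01,
        -1.45343211e-01],
       [ 0.00000000e+00,  0.00000000e+00,  0.00000000e+00,
         1.00000000e+00]])}
{'clock': 0.1, 'q': array([ 1.32482008,  0.68989795, -0.19452513,  1.56622618,  0.15729766,
        0.90249259, -0.21508464]), 'qd': array([ 0.00025517, -0.00033238,  0.00096283, -0.00183325,  0.00137146,
        0.00036616,  0.00072336]), 'joint_torque': array([-4.28995496e-03, -5.28508008e+01, -1.27132505e+00, -1.53839332e+01,
       -5.23939147e-02,  1.98928101e-03,  6.32330421e-05]), 'tool_pos': array([ 0.17239515, -0.60017096,  0.2379954 ]), 'eef_rot': array([ 9.90224827e-01,  1.39478042e-01, -1.69552893e-04, -7.98899530e-04]), 'contact_force': array([ 1.46393492,  0.60623204, -0.6211559 ]), 'moment': array([-0.0531277 , -0.05381853,  0.01031888]), 'finger_force': 0.0, 'opening': 0.9968302618485096}
```

View pics/scene0.png

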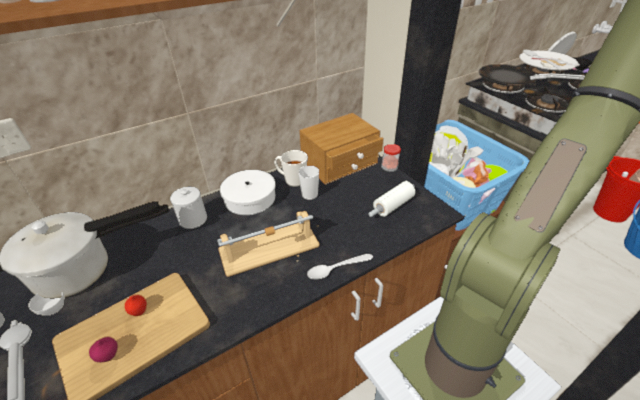

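View pics/side0.png

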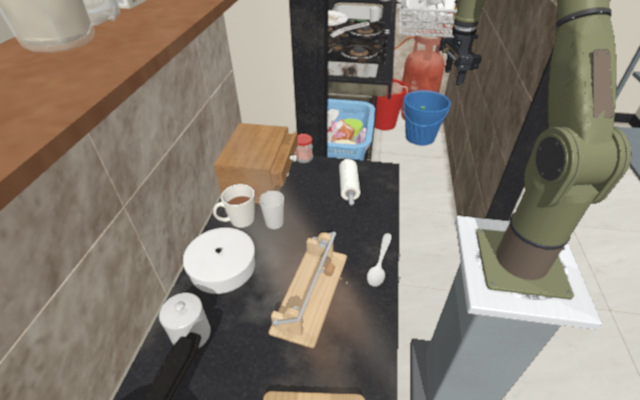

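The scene view shows the holder at about (268,243), the roll at (393,200) with an end at (373,214), the tumbler at (309,183) and the jar at (391,158). The side view shows the roll at (348,180), the holder at (312,290), the tumbler at (273,210) and the jar at (305,148).

Run:
```python
from h import *
for n,boxes in [('scene',{'roll':(362,175,420,222),'holder':(212,205,325,278),'tumb':(298,165,322,200),'jar':(380,143,402,172)}),('side',{'roll':(332,152,368,210),'holder':(265,228,352,348),'tumb':(258,188,290,230),'jar':(294,133,315,165)})]:
    z=np.load(f'{n}0.npz');c=optics.calibration(n);P=pts(z['d'],c,z['M']);im=z['im'].astype(int)
    for k,(a,b,e,f) in boxes.items():
        p=P[b:f,a:e].reshape(-1,3);col=im[b:f,a:e].reshape(-1,3);d=z['d'][b:f,a:e].ravel()
        hsv=cv2.cvtColor(z['im'],cv2.COLOR_BGR2HSV)[b:f,a:e].reshape(-1,3).astype(int)
        if k=='holder':
            m=(p[:,2]>.012)&(p[:,2]<.024)&(hsv[:,1]>60)&(d>0)
            q=p[m,:2].astype(np.float32);rc=cv2.minAreaRect(q);print(n,k,m.sum(),rc,np.median(p[m,2]))
            m=(p[:,2]>.06)&(hsv[:,1]>60)&(d>0);q=p[m]
            for s in (q[:,1]>np.median(q[:,1]),q[:,1]<=np.median(q[:,1])): print('  high',s.sum(),q[s].mean(0),q[s].min(0),q[s].max(0))
        else:
            m=(p[:,2]>.012)&(p[:,2]<.12)&(d>0);q=p[m];print(n,k,m.sum(),'mean',q.mean(0),'min',np.percentile(q,2,0),'max',np.percentile(q,98,0))
            if k=='roll':
                w=m&(col.min(1)>150)
                q=p[w];rc=cv2.minAreaRect(q[:,:2].astype(np.float32));print('  white',w.sum(),rc,np.percentile(q[:,2],98))
                g=m&(col.max(1)<150);print('  grey',g.sum(),p[g].mean(0))
```

```text
scene roll 774 mean [ 0.47310726 -0.23352537  0.04408883] min [ 0.44948925 -0.31875053  0.01761222] max [ 0.5039438  -0.14381428  0.0588336 ]
  white 733 ((0.48003047704696655, -0.23853781819343567), (0.058274537324905396, 0.20913757383823395), 5.557308673858643) 0.058855368534067615
  grey 28 [ 0.46818475 -0.22045591  0.02440064]
scene holder 2402 ((0.5352025628089905, 0.18029996752738953), (0.2715415954589844, 0.11369660496711731), 80.88929748535156) 0.016895778628453928
  high 132 [0.52693909 0.26269647 0.0960456 ] [0.47961846 0.18820884 0.06087023] [0.59963135 0.30308935 0.1276529 ]
  high 133 [0.50696513 0.10004531 0.09177753] [0.47729106 0.05343275 0.06008773] [0.56663988 0.18817429 0.12843115]
scene tumb 620 mean [ 0.69210811 -0.05091798  0.06257935] min [ 0.65468979 -0.12419378  0.01407972] max [ 0.75902465 -0.01630815  0.09676986]
scene jar 469 mean [ 0.65796609 -0.37977011  0.05803496] min [ 0.63307667 -0.42432353  0.01388339] max [ 0.74396816 -0.34152752  0.09947729]
side roll 677 mean [ 0.48446123 -0.22219307  0.04700645] min [ 0.45288518 -0.31316919  0.01927632] max [ 0.
[... 175 characters left out ...]
rey 17 [ 0.47766482 -0.17518455  0.0332028 ]
side holder 3068 ((0.536128044128418, 0.18362000584602356), (0.27352476119995117, 0.11045666038990021), 80.77916717529297) 0.01815399760509301
  high 259 [0.56498165 0.29680922 0.08129545] [0.48620807 0.20550135 0.06007839] [0.60277896 0.30709786 0.12010432]
  high 260 [0.51368644 0.12578401 0.09987037] [0.47777862 0.05677978 0.06010979] [0.56596529 0.20392191 0.13114894]
side tumb 814 mean [ 0.69201631 -0.05147039  0.06383213] min [ 0.65673816 -0.13097592  0.01516623] max [ 0.75256757 -0.01169507  0.09826316]
side jar 512 mean [ 0.65799233 -0.36569558  0.06202707] min [ 0.63201269 -0.42209822  0.01330547] max [ 0.68854742 -0.23824242  0.1104616 ]
```

```bash
python3 -m pendant '[[0.77,-0.51,-0.24,0,0,0],[0.77,-0.51,-0.24,0,0,0],[0.77,-0.51,-0.24,0,0,0],[0.77,-0.51,-0.24,0,0,0],[0.77,-0.51,-0.24,0,0,0]]' 1
python3 -m pendant '[[0.77,-0.51,-0.24,0,0,0],[0.77,-0.51,-0.24,0,0,0],[0.77,-0.51,-0.24,0,0,0],[0.77,-0.51,-0.24,0,0,0],[0.77,-0.51,-0.24,0,0,0]]'
python3 -m pendant '[[0.77,-0.51,-0.24,0,0,0],[0.77,-0.51,-0.24,0,0,0],[0.77,-0.51,-0.24,0,0,0],[0.77,-0.51,-0.24,0,0,0],[0.77,-0.51,-0.24,0,0,0]]'
python3 -m pendant '[[0.77,-0.51,-0.24,0,0,0],[0.77,-0.51,-0.24,0,0,0],[0.77,-0.51,-0.24,0,0,0],[0.77,-0.51,-0.24,0,0,0],[0,0,0,0,0,0]]'
python3 -m pendant '[[0,0,0,0,0,0],[0,0,0,0,0,0],[0,0,0,0,0,0]]'
python3 - <<'E'
from h import *
im,d,c,M=cam('wrist');cv2.imwrite('pics/w1.png',im);np.savez('w1.npz',im=im,d=d,M=M);print(r.get_state()['tool_pos'],r.get_state()['q'])
E
```

```text
clock: 0.52
tool_pos: [0.2479, -0.5117, 0.2686]
eef_rot: [0.99, 0.139, -0.0, -0.0]
contact_force: [0.4, 0.0, -0.4]
opening: 0.999
finger_force: 0.0
clock: 0.93
tool_pos: [0.3228, -0.4238, 0.2987]
eef_rot: [0.99, 0.139, -0.0, -0.0]
contact_force: [0.4, -0.9, -1.1]
opening: 1.003
finger_force: 0.0
clock: 1.35
tool_pos: [0.3977, -0.336, 0.3287]
eef_rot: [0.99, 0.139, -0.0, -0.0]
contact_force: [0.0, -0.6, -0.2]
opening: 0.997
finger_force: 0.0
clock: 1.77
tool_pos: [0.4612, -0.262, 0.3537]
eef_rot: [0.99, 0.143, 0.002, -0.001]
contact_force: [0.2, 0.8, 1.1]
opening: 0.998
finger_force: 0.0
clock: 2.02
tool_pos: [0.456, -0.2681, 0.3522]
eef_rot: [0.99, 0.138, -0.001, 0.0]
contact_force: [0.2, 0.3, -0.4]
opening: 1.001
finger_force: 0.0
[ 0.45605084 -0.26807326  0.35228449] [ 0.58834913  0.43426585 -0.22322261  1.68826813  0.10961896  1.0324079
 -0.96463961]
```

View pics/w1.png

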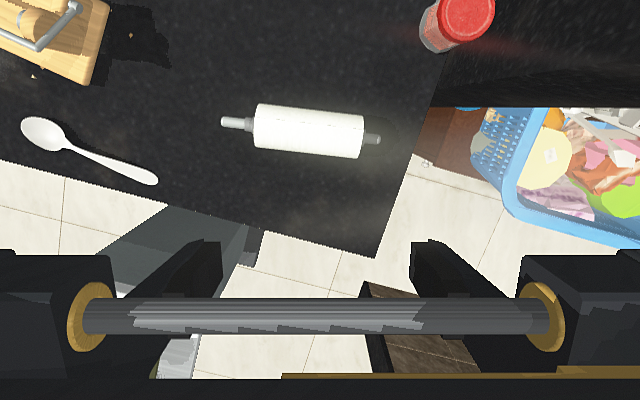

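The wrist view shows the roll's paper from (255,120) to (362,140). The long bright plunger is at the left (221,121), toward +y, and the short grey stub is at the right (380,140). So the spring end goes to the left cup.

Run:
```python
from h import *
z=np.load('w1.npz');c=optics.calibration('wrist');P=pts(z['d'],c,z['M']);im=z['im'];M=z['M']
f=200/np.tan(np.radians(c['vfov'])/2)
def ray(u,v,h):
    d=M[:3,:3]@np.array([(u-c['cx'])/f,-(v-c['cy'])/f,-1]);o=M[:3,3];return o+d*(h-o[2])/d[2]
print('tips',ray(221,121.5,.029),ray(381,140,.029))
b=P[90:175,200:400].reshape(-1,3);hsv=cv2.cvtColor(im,cv2.COLOR_BGR2HSV)[90:175,200:400].reshape(-1,3)
w=(b[:,2]>.035)&(b[:,2]<.08)&(hsv[:,1]<40)&(hsv[:,2]>150);q=b[w];print(w.sum(),cv2.minAreaRect(q[:,:2].astype(np.float32)),np.percentile(q[:,2],[50,98]))
t=q[q[:,2]>.053];print('top',t.mean(0),np.polyfit(t[:,1],t[:,0],1))
m=(b[:,2]>.012)&(b[:,2]<.08);q=b[m];print(cv2.minAreaRect(q[:,:2].astype(np.float32)))
```

```text
tips [ 0.46818183 -0.13184168  0.029     ] [ 0.50391665 -0.3466175   0.029     ]
4754 ((0.4863814413547516, -0.23867633938789368), (0.05611986294388771, 0.2107168436050415), 9.398762702941895) [0.05366133 0.05882266]
top [ 0.48858569 -0.24784472  0.05651069] [-0.15580705  0.44996974]
((0.48653262853622437, -0.23835310339927673), (0.057675208896398544, 0.21569129824638367), 9.388676643371582)
```

```bash
for i in 1; do python3 -m pendant '[[0.3,-0.93,0.04,0,0,0],[0.3,-0.93,0.04,0,0,0],[0.3,-0.93,0.04,0,0,0],[0.3,-0.93,0.04,0,0,0],[0.3,-0.93,0.04,0,0,0]]' 
python3 -m pendant '[[0.3,-0.93,0.04,0,0,0],[0.3,-0.93,0.04,0,0,0],[0.3,-0.93,0.04,0,0,0],[0.3,-0.93,0.04,0,0,0],[0.3,-0.93,0.04,0,0,0]]' 
python3 -m pendant '[[0.3,-0.93,0.04,0,0,0],[0.3,-0.93,0.04,0,0,0],[0.3,-0.93,0.04,0,0,0],[0.3,-0.93,0.04,0,0,0],[0.3,-0.93,0.04,0,0,0]]' 
python3 -m pendant '[[0.3,-0.93,0.04,0,0,0],[0.3,-0.93,0.04,0,0,0],[0.3,-0.93,0.04,0,0,0]]' 
python3 -m pendant '[[0,0,0,0,0,0.028],[0,0,0,0,0,0.028],[0,0,0,0,0,0.028],[0,0,0,0,0,0.028],[0,0,0,0,0,0.028]]' ; done >/dev/null
python3 -m pendant '[[0,0,0,0,0,0],[0,0,0,0,0,0],[0,0,0,0,0,0]]'
python3 - <<'E'
from h import *
im,d,c,M=cam('wrist');cv2.imwrite('pics/w2.png',im);np.savez('w2.npz',im=im,d=d,M=M)
P=pts(d,c,M);hsv=cv2.cvtColor(im,cv2.COLOR_BGR2HSV)
m=(d>0)&(P[...,2]>.012)&(P[...,2]<.024)&(hsv[...,1]>60)&(abs(P[...,0]-.53)<.15)&(abs(P[...,1]-.18)<.2)
m=cv2.morphologyEx(m.astype(np.uint8),cv2.MORPH_OPEN,np.ones((3,3)))>0
print(m.sum(),cv2.minAreaRect(P[m][:,:2].astype(np.float32)),np.median(P[m][:,2]))
for s in (1,-1):
    m=(d>0)&(P[...,2]>.07)&(P[...,2]<.11)&(hsv[...,1]>60)&(np.hypot(P[...,0]-(.535+s*.018),P[...,1]-.182-s*.112)<.03)
    q=P[m];print('upright',s,m.sum(),q.mean(0) if m.sum() else 0,cv2.minAreaRect(q[:,:2].astype(np.float32)) if m.sum() else 0)
m=(d>0)&(hsv[...,1]>90)&(P[...,2]>.1)&(P[...,2]<.14)&(np.hypot(P[...,0]-.489,P[...,1]-.19)<.03)
q=P[m];print('knob',m.sum(),q.mean(0) if m.sum() else 0,cv2.minAreaRect(q[:,:2].astype(np.float32)) if m.sum() else 0,q[:,2].max() if m.sum() else 0)
E
```

```text
clock: 4.23
tool_pos: [0.4715, 0.1721, 0.3346]
eef_rot: [0.997, -0.079, -0.0, 0.0]
contact_force: [0.3, 0.2, 0.0]
opening: 1.005
finger_force: 0.0
13409 ((0.5372034311294556, 0.18328291177749634), (0.27160415053367615, 0.10922794044017792), 80.94371795654297) 0.017386637890995094
upright 1 612 [0.55694536 0.29297987 0.09328996] ((0.556930422782898, 0.2927495241165161), (0.028447050601243973, 0.03836371749639511), 89.99034881591797)
upright -1 574 [0.52031985 0.07226827 0.09391187] ((0.5170604586601257, 0.0735192596912384), (0.027144668623805046, 0.04420911520719528), 75.63627624511719)
knob 461 [0.49219792 0.18984208 0.12524909] ((0.4913281202316284, 0.19011864066123962), (0.023346517235040665, 0.02127440832555294), 80.63611602783203) 0.12944528658194648
```

View pics/w2.png

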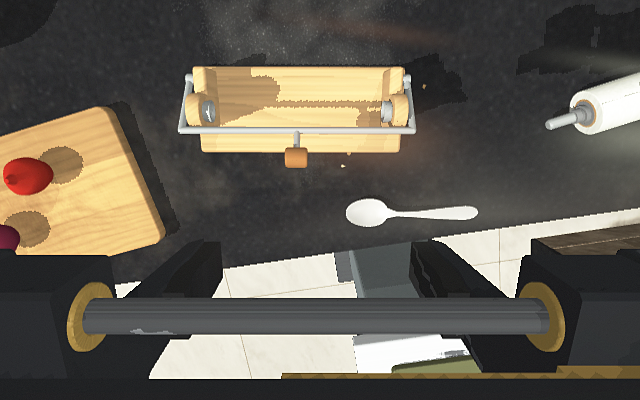

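The holder is upright in view: base (200–403, 66–152), cups at (208,112) and (388,112), and the knob at (296,157). The measured knob (0.491,0.190) matches the model. Next I pinch the knob.

```bash
python3 -m pendant '[[0.07,-0.083,0.9,0,0,0],[0.07,-0.083,0.9,0,0,0],[0.07,-0.083,0.9,0,0,0],[0.07,-0.083,0.9,0,0,0],[0.07,-0.083,0.9,0,0,0]]' >/dev/null
python3 -m pendant '[[0.06,-0.083,0.9,0,0,0],[0.06,-0.083,0.9,0,0,0],[0.06,-0.083,0.9,0,0,0],[0.06,-0.083,0.9,0,0,0],[0.06,-0.083,0.9,0,0,0]]'
python3 -m pendant '[[0,0,0.42,0,0,0],[0,0,0,0,0,0],[0,0,0,0,0,0]]'
python3 -m pendant '[[0,0,0,0,0,0],[0,0,0,0,0,0],[0,0,0,0,0,0],[0,0,0,0,0,0],[0,0,0,0,0,0]]' -1 15
python3 -m pendant '[[0,0,0,0,0,0],[0,0,0,0,0,0],[0,0,0,0,0,0],[0,0,0,0,0,0],[0,0,0,0,0,0]]'
python3 - <<'E'
import numpy as np
o=None
for q in np.linspace(0,1.86,21):
    a=2.496-q;p=104*np.array([np.cos(a),-np.sin(a)])
    if o is not None: print(q.round(2),((p-o)/25).round(2))
    o=p
E
```

```text
clock: 5.12
tool_pos: [0.4911, 0.1906, 0.1086]
eef_rot: [0.997, -0.079, 0.0, -0.0]
contact_force: [1.1, -0.0, 0.3]
opening: 1.005
finger_force: 0.0
clock: 5.37
tool_pos: [0.4907, 0.1903, 0.0992]
eef_rot: [0.997, -0.08, -0.0, 0.0]
contact_force: [-0.1, 0.4, 0.0]
opening: 1.004
finger_force: 0.0
clock: 5.78
tool_pos: [0.491, 0.1906, 0.0998]
eef_rot: [0.997, -0.08, 0.0, -0.0]
contact_force: [-0.4, 0.2, 0.6]
opening: 0.646
finger_force: 0.0
clock: 6.2
tool_pos: [0.4906, 0.1902, 0.0991]
eef_rot: [0.997, -0.08, -0.0, 0.0]
contact_force: [0.1, -7.2, 2.1]
opening: 0.264
finger_force: 15.0
0.09 [ 0.25 -0.3 ]
0.19 [ 0.27 -0.27]
0.28 [ 0.3  -0.25]
0.37 [ 0.32 -0.22]
0.46 [ 0.34 -0.19]
0.56 [ 0.35 -0.16]
0.65 [ 0.37 -0.12]
0.74 [ 0.38 -0.09]
0.84 [ 0.38 -0.05]
0.93 [ 0.39 -0.02]
1.02 [0.39 0.02]
1.12 [0.38 0.06]
1.21 [0.38 0.09]
1.3 [0.37 0.13]
1.4 [0.35 0.16]
1.49 [0.34 0.19]
1.58 [0.32 0.22]
1.67 [0.3  0.25]
1.77 [0.27 0.28]
1.86 [0.24 0.3 ]
```

```bash
python3 -m pendant '[[0.25,0,-0.3,0,0,0],[0.27,0,-0.27,0,0,0],[0.3,0,-0.25,0,0,0],[0.32,0,-0.22,0,0,0],[0.34,0,-0.19,0,0,0]]'
python3 -m pendant '[[0.35,0,-0.16,0,0,0],[0.37,0,-0.12,0,0,0],[0.38,0,-0.09,0,0,0],[0.38,0,-0.05,0,0,0],[0.39,0,-0.02,0,0,0]]'
python3 -m pendant '[[0.39,0,0.02,0,0,0],[0.38,0,0.06,0,0,0],[0.38,0,0.09,0,0,0],[0.37,0,0.13,0,0,0],[0.35,0,0.16,0,0,0]]'
python3 -m pendant '[[0.34,0,0.19,0,0,0],[0.32,0,0.22,0,0,0],[0.3,0,0.25,0,0,0],[0.27,0,0.28,0,0,0],[0.2,0,0.26,0,0,0]]'
python3 -m pendant '[[0,0,0,0,0,0],[0,0,0,0,0,0]]'
```

```text
clock: 6.62
tool_pos: [0.5255, 0.1845, 0.13]
eef_rot: [0.997, -0.08, -0.002, 0.001]
contact_force: [-1.9, 0.2, 0.1]
opening: 0.272
finger_force: 15.0
clock: 7.03
tool_pos: [0.5729, 0.1768, 0.1411]
eef_rot: [0.997, -0.08, -0.001, 0.0]
contact_force: [-1.4, 0.4, -0.7]
opening: 0.271
finger_force: 15.0
clock: 7.45
tool_pos: [0.6192, 0.1693, 0.129]
eef_rot: [0.997, -0.08, -0.001, 0.0]
contact_force: [-2.0, 0.3, -1.5]
opening: 0.274
finger_force: 15.0
clock: 7.87
tool_pos: [0.6541, 0.1637, 0.0982]
eef_rot: [0.997, -0.08, -0.002, 0.001]
contact_force: [-10.5, -2.4, 19.4]
opening: 0.269
finger_force: 15.0
clock: 8.03
tool_pos: [0.6545, 0.1636, 0.0983]
eef_rot: [0.997, -0.08, -0.001, 0.0]
contact_force: [-4.0, -0.2, -3.6]
opening: 0.272
finger_force: 15.0
```

```bash
(python3 -m pendant '[[0,0,0,0,0,0],[0,0,0,0,0,0],[0,0,0,0,0,0],[0,0,0,0,0,0]]' 0.1
python3 -m pendant '[[0,0,-0.6,0,0,0],[0,0,-1,0,0,0],[0,0,-1,0,0,0],[0,0,-1,0,0,0],[0,0,-1,0,0,0]]' 
python3 -m pendant '[[-0.222,0.964,-0.8,0,0,0],[-0.222,0.964,-0.3,0,0,0],[-0.222,0.964,0,0,0,0],[-0.222,0.964,0,0,0,0],[-0.222,0.964,0,0,0,0]]' 1
python3 -m pendant '[[-0.222,0.964,0,0,0,0],[-0.222,0.964,0,0,0,0],[-0.222,0.964,0,0,0,0],[-0.222,0.964,0,0,0,0],[-0.222,0.964,0,0,0,0]]'
python3 -m pendant '[[-0.222,0.964,0,0,0,0],[-0.222,0.964,0,0,0,0],[-0.222,0.964,0,0,0,0],[-0.222,0.964,0,0,0,0],[-0.222,0.964,0,0,0,0]]'
python3 -m pendant '[[-0.222,0.964,0,0,0,0],[-0.222,0.964,0,0,0,0],[-0.222,0.964,0,0,0,0]]'
python3 -m pendant '[[0,0,0,0,0,-0.0377],[0,0,0,0,0,-0.0377],[0,0,0,0,0,-0.0377],[0,0,0,0,0,-0.0377],[0,0,0,0,0,-0.0377]]'
python3 -m pendant '[[0,0,0,0,0,-0.0377],[0,0,0,0,0,-0.0377],[0,0,0,0,0,-0.0377],[0,0,0,0,0,-0.0377],[0,0,0,0,0,-0.0377]]'
python3 -m pendant '[[0,0,0,0,0,-0.0377],[0,0,0,0,0,-0.0377],[0,0,0,0,0,-0.0377],[0,0,0,0,0,-0.0377],[0,0,0,0,0,-0.0377]]') >/dev/null
python3 -m pendant '[[0,0,0,0,0,-0.0377],[0,0,0,0,0,0],[0,0,0,0,0,0],[0,0,0,0,0,0]]'
cat >> h.py <<'E'
def yaw(s=None):
    X=R.from_quat((s or r.get_state())['eef_rot']).as_matrix()[:,0];return np.degrees(np.arctan2(X[1],X[0]))
def totool(dw):
    return R.from_quat(r.get_state()['eef_rot']).as_matrix().T@np.array(dw)
E
python3 - <<'E'
from h import *
s=r.get_state();print(s['q'],yaw())
im,d,c,M=cam('wrist');cv2.imwrite('pics/w3.png',im);P=pts(d,c,M)
hsv=cv2.cvtColor(im,cv2.COLOR_BGR2HSV)
w=(P[...,2]>.035)&(P[...,2]<.065)&(hsv[...,1]<40)&(hsv[...,2]>150)&(np.hypot(P[...,0]-.4877,P[...,1]+.2492)<.15);q=P[w]
t=q[q[:,2]>.056];print(w.sum(),cv2.minAreaRect(q[:,:2].astype(np.float32)),t.mean(0),t.min(0),t.max(0),np.polyfit(t[:,1],t[:,0],1))
im,d,c,M=cam('side');P=pts(d,c,M)
hsv=cv2.cvtColor(im,cv2.COLOR_BGR2HSV)
m=(hsv[...,1]>90)&(np.hypot(P[...,0]-.655,P[...,1]-.163)<.03)&(P[...,2]>.09);print('knob',m.sum(),P[m].mean(0))
print('to roll',totool(np.array([.4877,-.2492,.010])-s['tool_pos'])/.025)
E
```

```text
clock: 11.87
tool_pos: [0.4874, -0.2485, 0.2422]
eef_rot: [0.648, 0.762, 0.0, 0.0]
contact_force: [0.0, -0.3, -1.4]
opening: 1.0
finger_force: 0.0
[ 0.84874875  0.67854177 -0.78942394  1.7817495   0.58855923  0.9326503
 -0.03377184] 99.2214674550024
7550 ((0.4865466356277466, -0.2381901741027832), (0.056089866906404495, 0.20986931025981903), 9.399422645568848) [ 0.48987824 -0.24383963  0.05737401] [ 0.46623059 -0.31703354  0.05600009] [ 0.51131334 -0.17835867  0.05982976] [-0.1664163   0.44929935]
knob 6 [0.68063798 0.16507224 0.54583587]
to roll [-2.43671035e-02  6.34989431e-03  9.28870169e+00]
```

View pics/w3.png

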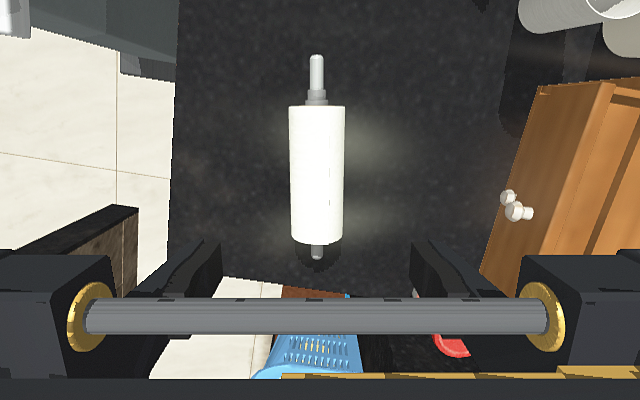

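Wrist view: the roll is vertical and centred at column 316, with the plunger at (317,58). The gripper is aligned, so I descend.

```bash
(python3 -m pendant '[[-0.005,0,1,0,0,0],[-0.005,0,1,0,0,0],[-0.005,0,1,0,0,0],[-0.005,0,1,0,0,0],[0,0,1,0,0,0]]' 1
python3 -m pendant '[[0,0,1,0,0,0],[0,0,1,0,0,0],[0,0,1,0,0,0],[0,0,0.8,0,0,0],[0,0,0.5,0,0,0]]') >/dev/null
python3 -m pendant '[[0,0,0,0,0,0],[0,0,0,0,0,0]]'
python3 -m pendant '[[0,0,0,0,0,0],[0,0,0,0,0,0],[0,0,0,0,0,0],[0,0,0,0,0,0],[0,0,0,0,0,0]]' -1 40
python3 -m pendant '[[0,0,0,0,0,0],[0,0,0,0,0,0],[0,0,0,0,0,0]]'
python3 -m pendant '[[0,0,-0.4,0,0,0],[0,0,-0.8,0,0,0],[0,0,-0.8,0,0,0],[0,0,-0.8,0,0,0],[0,0,-0.8,0,0,0]]'
python3 -m pendant '[[0,0,-0.8,0,0,0],[0,0,-0.8,0,0,0],[0,0,-0.8,0,0,0],[0,0,-0.4,0,0,0],[0,0,0,0,0,0]]'
python3 - <<'E'
from h import *
s=r.get_state();print(yaw())
im,d,c,M=cam('wrist');np.savez('w4.npz',im=im,d=d,M=M);cv2.imwrite('pics/w4.png',im)
E
```

```text
clock: 12.97
tool_pos: [0.4875, -0.2486, 0.0096]
eef_rot: [0.647, 0.763, -0.0, -0.0]
contact_force: [-0.5, -0.9, -0.2]
opening: 0.998
finger_force: 0.0
clock: 13.38
tool_pos: [0.4877, -0.249, 0.0101]
eef_rot: [0.647, 0.763, 0.0, 0.001]
contact_force: [0.3, -0.1, 0.5]
opening: 0.642
finger_force: 25.4
clock: 13.63
tool_pos: [0.4878, -0.249, 0.01]
eef_rot: [0.647, 0.763, 0.0, 0.001]
contact_force: [0.7, 0.1, 4.9]
opening: 0.637
finger_force: 39.7
clock: 14.05
tool_pos: [0.4863, -0.2486, 0.1003]
eef_rot: [0.647, 0.763, -0.0, -0.001]
contact_force: [0.8, -0.0, -2.1]
opening: 0.639
finger_force: 40.0
clock: 14.47
tool_pos: [0.488, -0.249, 0.1714]
eef_rot: [0.647, 0.763, 0.001, 0.002]
contact_force: [0.9, -0.3, -3.3]
opening: 0.638
finger_force: 40.0
99.39662852059242
```

View pics/w4.png

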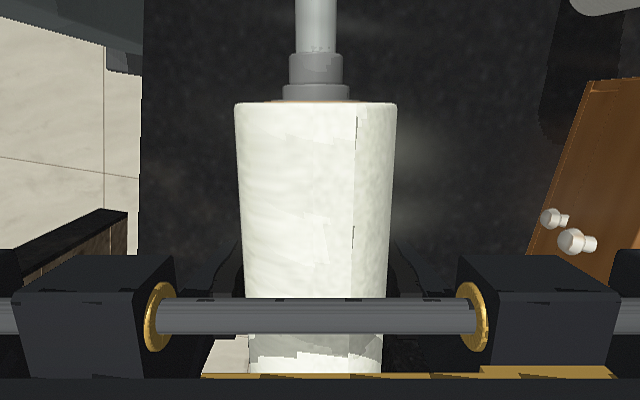

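Roll held: paper end edge at row ~101, columns 235–397, plunger up at (316,25). I'll check the roll's pose in the tool frame.

Run:
```python
from h import *
z=np.load('w4.npz');c=optics.calibration('wrist');P=pts(z['d'],c,np.array(c['tool_from_camera']))
q=P[80:290,240:392].reshape(-1,3);q=q[(q[:,2]>-.07)&(q[:,2]<0)]
print('max x',np.percentile(q[:,0],[99,99.9]))
for a in (.03,.045,.06):
    s=q[abs(q[:,0]-a)<.004]
    # fit circle radius .029 in y,z
    from scipy.optimize import least_squares
    f=least_squares(lambda p:np.hypot(s[:,1]-p[0],s[:,2]-p[1])-.029,[0,-.019]);print(a,len(s),f.x,np.abs(f.fun).mean(),s[:,2].min())
q=P[0:50,290:340].reshape(-1,3);q=q[(q[:,2]>-.05)&(q[:,2]<0)];print('plunger',np.median(q,0),q[:,2].min())
s=r.get_state()
# target: holder
O=np.array([.5372,.1833]);a=np.radians(-9.06);H=np.array([[np.cos(a),-np.sin(a)],[np.sin(a),np.cos(a)]])
print('spring floor cupL',O+H@[0,.104],'cupR',O+H@[0,-.104])
```

```text
max x [0.07596566 0.07767043]
0.03 3452 [ 0.00026714 -0.01839701] 0.0006015293852743554 -0.049720642030639584
0.045 3783 [ 0.00026697 -0.01839903] 0.0006244086712923355 -0.04940072673328372
0.06 4153 [ 0.00034648 -0.01842053] 0.0006413258816197293 -0.049372096944428664
plunger [ 0.09499176 -0.00021956 -0.02409336] -0.026762770032332725
spring floor cupL [0.55357674 0.28600249] cupR [0.52082326 0.08059751]
```

```bash
cat >> h.py <<'E'
O=np.array([.5372,.1833]);A=-9.06
def hw(v):
    a=np.radians(A);return O+np.array([[np.cos(a),-np.sin(a)],[np.sin(a),np.cos(a)]])@np.array(v)
def tcp(th,s,x0,z=.0616):
    "TCP pose with the (free) tip s metres short of the left cup floor along the axis, tilt th deg"
    t=np.radians(th);u=np.array([np.sin(t),np.cos(t)])
    return np.r_[hw(np.array([0,.104])-u*(s+.118+x0)),z], 90+A-th
def to(p,y):
    s=r.get_state();d=totool(p-s['tool_pos'])/.025;print('tcp',np.round(s['tool_pos'],4),'yaw',yaw().round(2),'-> shift',d.round(3),'turnz',round(-(y-yaw())/180,4))
E
python3 - <<'E'
from h import *
z=np.load('w4.npz');c=optics.calibration('wrist');P=pts(z['d'],c,np.array(c['tool_from_camera']))
for v in (80,84,88,92,96,99,100,101,102,103,104,105,106,108,112): print(v,P[v,316].round(4),P[v,270].round(4))
to(*tcp(15,.025,0))
E
```

```text
80 [ 0.0776  0.0001 -0.0267] [ 0.092  -0.0402  0.1717]
84 [ 0.0762  0.0001 -0.03  ] [ 0.0887 -0.0403  0.1715]
88 [ 0.0749  0.0001 -0.0303] [ 0.0853 -0.0404  0.1714]
92 [ 0.0737  0.0001 -0.0299] [ 0.082  -0.0406  0.1723]
96 [ 0.0725  0.0001 -0.0302] [ 0.0786 -0.0409  0.1737]
99 [ 0.0715  0.0001 -0.0303] [ 0.076  -0.0411  0.1742]
100 [ 0.0712  0.0001 -0.0337] [ 0.0751 -0.0409  0.1724]
101 [ 0.0708  0.0001 -0.0382] [ 0.0743 -0.0409  0.1724]
102 [ 0.0705  0.0001 -0.0374] [ 0.0706 -0.0151 -0.028 ]
103 [ 0.0701  0.0001 -0.0456] [ 0.0702 -0.0134 -0.0417]
104 [ 0.0698  0.0001 -0.0465] [ 0.0699 -0.0132 -0.0433]
105 [ 0.0696  0.0001 -0.0471] [ 0.0696 -0.0132 -0.0436]
106 [ 0.0693  0.0001 -0.0478] [ 0.0693 -0.0129 -0.0455]
108 [ 0.0688  0.0001 -0.0473] [ 0.0688 -0.0132 -0.0434]
112 [ 0.0677  0.0001 -0.0477] [ 0.0676 -0.0133 -0.0431]
tcp [ 0.4872 -0.249   0.17  ] yaw 99.4 -> shift [15.91   2.956  4.325] turnz 0.1859
```

```bash
(python3 -m pendant '[[0.5,0.1,0,0,0,0],[0.97,0.18,0,0,0,0],[0.97,0.18,0,0,0,0],[0.97,0.18,0,0,0,0],[0.97,0.18,0,0,0,0]]'
python3 -m pendant '[[0.97,0.18,0,0,0,0],[0.97,0.18,0,0,0,0],[0.97,0.18,0,0,0,0],[0.97,0.18,0,0,0,0],[0.97,0.18,0,0,0,0]]'
python3 -m pendant '[[0.97,0.18,0,0,0,0],[0.97,0.18,0,0,0,0],[0.97,0.18,0,0,0,0],[0.97,0.18,0,0,0,0],[0.97,0.18,0,0,0,0]]'
python3 -m pendant '[[0.97,0.18,0,0,0,0],[0.86,0.15,0,0,0,0],[0,0,0,0,0,0.037],[0,0,0,0,0,0.037],[0,0,0,0,0,0.037]]'
python3 -m pendant '[[0,0,0,0,0,0.037],[0,0,0,0,0,0.038],[0,0,0,0,0,0],[0,0,0,0,0,0],[0,0,0,0,0,0]]')|tail -6
python3 - <<'E'
from h import *
to(*tcp(15,.025,0))
s=r.get_state()
im,d,c,M=cam('wrist');cv2.imwrite('pics/w5.png',im)
E
```

```text
clock: 16.6
tool_pos: [0.4944, 0.1554, 0.1687]
eef_rot: [0.838, 0.545, -0.001, -0.0]
contact_force: [0.1, -0.2, -3.3]
opening: 0.64
finger_force: 40.0
tcp [0.4944 0.1554 0.1687] yaw 66.11 -> shift [0.021 0.036 4.283] turnz 0.0009
```

View pics/w5.png

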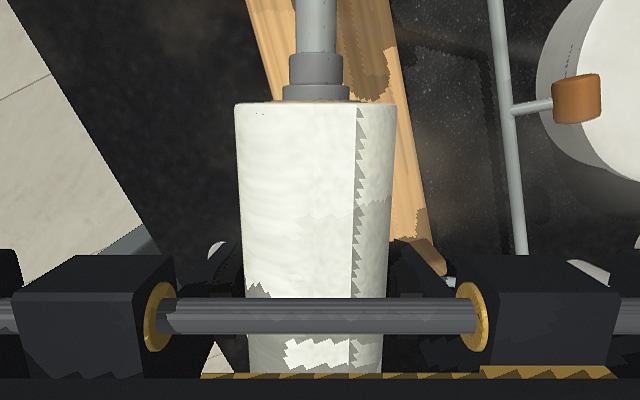

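The bar is lying back: cross-bar around (505,120), knob at (577,98). The plunger sits over the base, so I descend and feed it into the left cup.

```bash
python3 -m pendant '[[0,0.03,0.6,0,0,0],[0.02,0,0.9,0,0,0],[0,0,0.9,0,0,0],[0,0,0.9,0,0,0],[0,0,0.6,0,0,0]]'|head -4
python3 -m pendant '[[0,0,0.38,0,0,0],[0,0,0,0,0,0],[0,0,0,0,0,0]]'|head -4
python3 -c "from h import *;to(*tcp(15,.025,0));cam('wrist')"
python3 -m pendant '[[0.2,0,0,0,0,0],[0.2,0,0,0,0,0],[0.2,0,0,0,0,0],[0.2,0,0,0,0,0],[0.1,0,0,0,0,0]]'|head -4
python3 -m pendant '[[0.1,0,0,0,0,0],[0.1,0,0,0,0,0],[0,0,0,0,0,0],[0,0,0,0,0,0]]'|head -4
python3 -c "from h import *;print(totool(r.get_state()['contact_force']));to(*tcp(15,0,0))"
```

```text
clock: 17.07
tool_pos: [0.4951, 0.1555, 0.07]
eef_rot: [0.839, 0.545, -0.001, -0.0]
contact_force: [0.4, 0.9, -2.9]
clock: 17.32
tool_pos: [0.4959, 0.1559, 0.0624]
eef_rot: [0.839, 0.544, -0.0, -0.0]
contact_force: [-1.0, -0.5, -3.3]
tcp [0.4959 0.1559 0.0624] yaw 65.97 -> shift [-0.028 -0.013  0.032] turnz 0.0002
clock: 17.78
tool_pos: [0.5055, 0.1772, 0.0628]
eef_rot: [0.839, 0.544, 0.0, 0.0]
contact_force: [0.3, -1.5, -2.1]
clock: 18.12
tool_pos: [0.5066, 0.1799, 0.0622]
eef_rot: [0.839, 0.544, -0.001, 0.0]
contact_force: [-1.0, -3.6, -2.4]
[-3.67479951  0.50833509  2.44295912]
tcp [0.5066 0.1799 0.0622] yaw 65.91 -> shift [-0.081 -0.014  0.025] turnz -0.0002
```

```bash
python3 -m pendant '[[0.15,0,0,0,0,0],[0.15,0,0.02,0,0,0],[0.15,0,0,0,0,0],[0.15,0,0,0,0,0],[0.1,0,0,0,0,0]]'|head -4
python3 -m pendant '[[0,0,0,0,0,0],[0,0,0,0,0,0]]'|head -4
python3 -c "
from h import *;print(totool(r.get_state()['contact_force']));to(*tcp(15,-.019,0))
im,d,c,M=cam('side');cv2.imwrite('pics/s6.png',cv2.resize(im[220:360,230:390],None,fx=4,fy=4,interpolation=2))
P=[tcp(t,-.019,0) for t in range(15,-1,-3)]
for (p,a),(q,b) in zip(P,P[1:]):
    x=np.radians(a);d=q[:2]-p[:2];print((d@[np.cos(x),np.sin(x)]/.025).round(3),(d@[np.sin(x),-np.cos(x)]/.025).round(3),3/180)"
```

```text
clock: 18.53
tool_pos: [0.5135, 0.1953, 0.0615]
eef_rot: [0.839, 0.544, -0.002, 0.001]
contact_force: [-3.6, -6.9, -1.2]
clock: 18.7
tool_pos: [0.5132, 0.1948, 0.0614]
eef_rot: [0.839, 0.544, -0.002, 0.001]
contact_force: [-3.1, -6.3, -1.2]
[-7.04452111 -0.22336672  1.27210808]
tcp [0.5132 0.1948 0.0614] yaw 65.88 -> shift [ 0.029 -0.012 -0.008] turnz -0.0003
0.005 0.207 0.016666666666666666
0.005 0.207 0.016666666666666666
0.005 0.207 0.016666666666666666
0.005 0.207 0.016666666666666666
0.005 0.207 0.016666666666666666
```

View pics/s6.png

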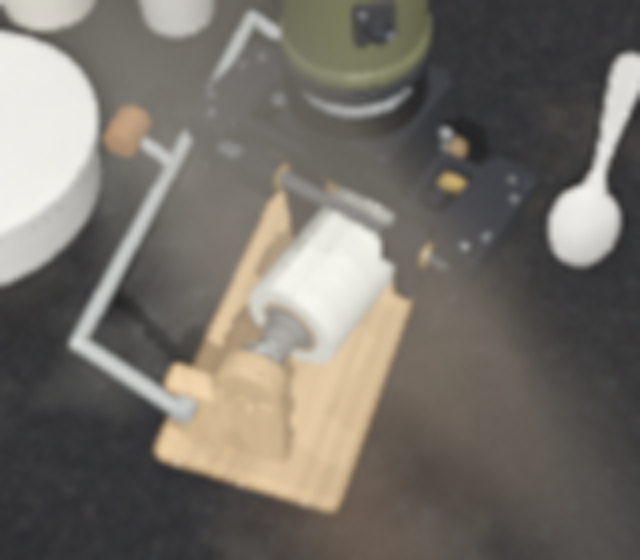

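The plunger is in the left cup near (270,345), and the bar is back with its knob at (127,130). The axial force of 7 N matches about 18 mm of compression. Now I swing the solid end in.

```bash
python3 -m pendant '[[0.035,0.205,0,0,0,-0.0167],[0.005,0.205,0,0,0,-0.0167],[0.005,0.205,0,0,0,-0.0167]]'|head -4
python3 -c "from h import *;print(totool(r.get_state()['contact_force']));to(*tcp(6,-.019,0))"
python3 -m pendant '[[0.005,0.1,0,0,0,-0.0083],[0.005,0.1,0,0,0,-0.0083],[0.005,0.1,0,0,0,-0.0083],[0.005,0.1,0,0,0,-0.0083],[0,0,0,0,0,0]]'|head -4
python3 -m pendant '[[0,0,0,0,0,0],[0,0,0,0,0,0]]'|head -4
python3 -c "from h import *;s=r.get_state();print(totool(s['contact_force']),s['moment']);to(*tcp(0,-.019,0));to(*tcp(0,-.008,0))"
```

```text
clock: 19.0
tool_pos: [0.5283, 0.1899, 0.0614]
eef_rot: [0.793, 0.609, -0.002, 0.001]
contact_force: [-3.2, -6.5, -1.8]
[-7.11554983 -1.38619562  1.88414796]
tcp [0.5283 0.1899 0.0614] yaw 75.06 -> shift [ 0.014 -0.021 -0.006] turnz 0.0006
clock: 19.42
tool_pos: [0.5384, 0.1879, 0.0613]
eef_rot: [0.761, 0.649, -0.002, 0.001]
contact_force: [-2.4, -7.6, -1.7]
clock: 19.58
tool_pos: [0.5383, 0.1881, 0.0614]
eef_rot: [0.761, 0.648, -0.002, 0.001]
contact_force: [-2.6, -8.3, -2.0]
[-8.60434996 -1.29264623  2.01360864] [-1.35901577  0.36493309  0.05148188]
tcp [0.5383 0.1881 0.0614] yaw 80.85 -> shift [ 0.005 -0.014 -0.009] turnz -0.0005
tcp [0.5383 0.1881 0.0614] yaw 80.85 -> shift [-0.435 -0.014 -0.006] turnz -0.0005
```

```bash
python3 -m pendant '[[-0.1,0,0,0,0,0],[-0.1,0,0,0,0,0],[-0.1,0,0,0,0,0],[-0.1,0,0,0,0,0],[0,0,0,0,0,0]]'|head -4
python3 -c "from h import *;s=r.get_state();print(totool(s['contact_force']),s['moment'])"
python3 -m pendant '[[-0.05,0,0,0,0,0],[-0.03,0,0,0,0,0],[0,0,0,0,0,0],[0,0,0,0,0,0]]'|head -4
python3 -c "
from h import *;s=r.get_state();print(totool(s['contact_force']),s['moment']);to(*tcp(0,-.008,0))
im,d,c,M=cam('scene');a=cv2.resize(im[190:280,205:325],None,fx=4,fy=4,interpolation=2)
im,d,c,M=cam('wrist');b=cv2.resize(im[:300],(480,225));cv2.imwrite('pics/c7.png',np.vstack([a,b]))"
```

```text
clock: 20.0
tool_pos: [0.5369, 0.179, 0.0616]
eef_rot: [0.761, 0.649, -0.001, 0.001]
contact_force: [-2.2, -5.2, -2.3]
[-5.44866414 -1.33021498  2.35187024] [-0.92774179  0.33654162  0.11884872]
clock: 20.33
tool_pos: [0.5369, 0.1782, 0.0618]
eef_rot: [0.761, 0.649, -0.001, 0.0]
contact_force: [-2.0, -4.6, -3.2]
[-4.85508779 -1.20548333  3.17497664] [-0.9109695   0.27290765  0.13927178]
tcp [0.5369 0.1782 0.0618] yaw 80.91 -> shift [-0.037 -0.019  0.008] turnz -0.0002
```

View pics/c7.png

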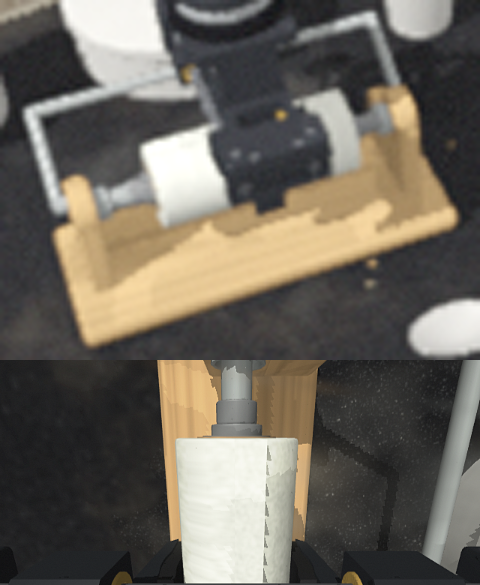

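The roll is in line between both cups, with the left end at (105,200) and the right at (385,118). I back toward the right cup's floor until the force shows contact.

```bash
for k in a b c; do :; done
python3 -m pendant '[[-0.04,-0.015,0,0,0,0],[-0.04,0,0,0,0,0],[0,0,0,0,0,0]]'|head -2
python3 -c "from h import *;s=r.get_state();print(totool(s['contact_force']));to(*tcp(0,-.008,0))"
python3 -m pendant '[[-0.04,0,0,0,0,0],[-0.04,0,0,0,0,0],[0,0,0,0,0,0]]'|head -2
python3 -c "from h import *;s=r.get_state();print(totool(s['contact_force']));to(*tcp(0,-.008,0))"
python3 -m pendant '[[-0.03,0,0,0,0,0],[-0.03,0,0,0,0,0],[0,0,0,0,0,0]]'|head -2
python3 -c "from h import *;s=r.get_state();print(totool(s['contact_force']));to(*tcp(0,-.008,0))"
```

```text
clock: 20.68
tool_pos: [0.5365, 0.1768, 0.062]
[-5.16285561 -0.20413755  2.91977463]
tcp [0.5365 0.1768 0.062 ] yaw 80.9 -> shift [ 0.023 -0.014  0.015] turnz -0.0002
clock: 20.93
tool_pos: [0.5365, 0.1766, 0.0621]
[-0.51436874  1.46793724  5.54339643]
tcp [0.5365 0.1766 0.0621] yaw 80.95 -> shift [ 0.029 -0.016  0.019] turnz 0.0001
clock: 21.18
tool_pos: [0.5364, 0.1765, 0.0623]
[5.31515093 1.52155107 7.27354235]
tcp [0.5364 0.1765 0.0623] yaw 81.01 -> shift [ 0.033 -0.013  0.027] turnz 0.0004
```

Contact with the solid end's floor is clear, as motion stopped and the force reversed. I release and rise.

```bash
(python3 -m pendant '[[0.05,0,0,0,0,0],[0,0,0,0,0,0]]'
python3 -m pendant '[[0,0,0,0,0,0],[0,0,0,0,0,0],[0,0,0,0,0,0],[0,0,0,0,0,0]]' 0.6
python3 -m pendant '[[0,0,-0.3,0,0,0],[0,0,-0.5,0,0,0],[0,0,-0.8,0,0,0],[0,0,-0.8,0,0,0],[0,0,-0.8,0,0,0]]'
python3 -m pendant '[[0,0,-0.8,0,0,0],[0,0,-0.8,0,0,0],[0,0,-0.8,0,0,0],[0,0,-0.8,0,0,0],[0,0,-0.8,0,0,0]]'
python3 -m pendant '[[0,0,-0.4,0,0,0],[0,0,0,0,0,0],[0,0,0,0,0,0]]')|grep -E 'clock|tool_pos|contact'
python3 -c "
from h import *;s=r.get_state();print(s['q'])
im,d,c,M=cam('wrist');cv2.imwrite('pics/w8.png',im);P=pts(d,c,M);np.savez('w8.npz',im=im,d=d,M=M)
hsv=cv2.cvtColor(im,cv2.COLOR_BGR2HSV)
loc=(P[...,:2]-O)@np.array([[np.cos(np.radians(A)),-np.sin(np.radians(A))],[np.sin(np.radians(A)),np.cos(np.radians(A))]])
w=(hsv[...,1]<40)&(hsv[...,2]>130)&(P[...,2]>.085)&(P[...,2]<.125)&(abs(loc[...,0])<.05)&(abs(loc[...,1])<.09)
for lo,hi in ((-.07,-.04),(-.02,.01),(.03,.06)):
    q=P[w&(loc[...,1]>lo)&(loc[...,1]<hi)];l=loc[w&(loc[...,1]>lo)&(loc[...,1]<hi)]
    if len(q):print(len(q),'top z',np.percentile(q[:,2],98),'x mid',(np.percentile(l[:,0],1)+np.percentile(l[:,0],99))/2)
print('y range',np.percentile(loc[w][:,1],[.5,99.5]))
k=hw([.1195,0]);to(np.r_[k,.2],A)"
```

```text
clock: 21.35
tool_pos: [0.5364, 0.1765, 0.0623]
contact_force: [0.6, 4.4, -5.5]
clock: 21.68
tool_pos: [0.5359, 0.1736, 0.0622]
contact_force: [-0.0, -0.1, -0.1]
clock: 22.1
tool_pos: [0.5357, 0.1742, 0.1433]
contact_force: [0.6, 0.6, -0.4]
clock: 22.52
tool_pos: [0.5355, 0.1742, 0.2436]
contact_force: [0.6, 0.7, 0.9]
clock: 22.77
tool_pos: [0.5358, 0.1743, 0.252]
contact_force: [0.3, -0.9, -0.5]
[-0.01923635  0.6508698  -0.64457498  1.72548366  0.47375954  0.92602342
 -1.01575136]
1740 top z 0.11027295841097462 x mid -0.0001509859908246699
1987 top z 0.11072297836282231 x mid -0.00022775184073763576
2313 top z 0.11125559776260398 x mid -0.0003170247391520286
y range [-0.07488165  0.08708595]
tcp [0.5354 0.1741 0.2512] yaw 80.92 -> shift [0.38  4.795 2.045] turnz 0.4999
```

View pics/w8.png

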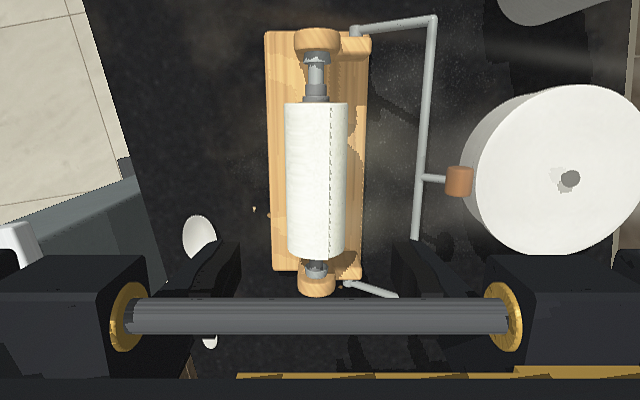

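The roll is level in both cups: left end at (315,60), right end at (315,268), axis about 81 mm high. The bar still leans back with its knob at (458,181), close to the pot. I turn the tool for the knob.

```bash
(python3 -m pendant '[[0,0,0,0,0,-0.0385],[0,0,0,0,0,-0.0385],[0,0,0,0,0,-0.0385],[0,0,0,0,0,-0.0385],[0,0,0,0,0,-0.0385]]' 0.1
python3 -m pendant '[[0,0,0,0,0,-0.0385],[0,0,0,0,0,-0.0385],[0,0,0,0,0,-0.0385],[0,0,0,0,0,-0.0385],[0,0,0,0,0,-0.0385]]'
python3 -m pendant '[[0,0,0,0,0,-0.0385],[0,0,0,0,0,-0.0385],[0,0,0,0,0,-0.038],[0,0,0,0,0,0],[0,0,0,0,0,0]]')|tail -6
python3 -c "
from h import *;to(np.array([.6545,.1636,.098]),A+180);print(r.get_state()['q'])"
```

```text
clock: 24.07
tool_pos: [0.5354, 0.1743, 0.2506]
eef_rot: [0.081, 0.997, -0.0, -0.001]
contact_force: [-0.3, -0.1, -0.2]
opening: 0.554
finger_force: 0.0
tcp [0.5354 0.1743 0.2506] yaw 170.75 -> shift [-4.787  0.348  6.092] turnz -0.0011
[ 0.17695025  0.78412155 -1.06288932  1.71615738  0.75656696  1.11399914
  0.28554995]
```

```bash
(python3 -m pendant '[[-0.8,0.06,0,0,0,0],[-0.8,0.06,0,0,0,0],[-0.8,0.06,0,0,0,0],[-0.8,0.06,0,0,0,0],[-0.8,0.06,0,0,0,0]]'
python3 -m pendant '[[-0.78,0.05,0,0,0,0],[0,0,0.6,0,0,-0.001],[0,0,0.8,0,0,0],[0,0,0.8,0,0,0],[0,0,0,0,0,0]]')|tail -6
python3 -c "
from h import *;to(np.array([.6545,.1636,.098]),A+180);im,d,c,M=cam('scene');cv2.imwrite('pics/s9.png',cv2.resize(im[150:280,205:345],None,fx=4,fy=4))"
```

```text
clock: 24.9
tool_pos: [0.6526, 0.1629, 0.1919]
eef_rot: [0.078, 0.997, -0.002, -0.003]
contact_force: [-0.8, -0.6, -0.7]
opening: 0.553
finger_force: 0.0
tcp [0.6526 0.1629 0.1919] yaw 171.06 -> shift [-0.093  0.059  3.754] turnz 0.0006
```

View pics/s9.png

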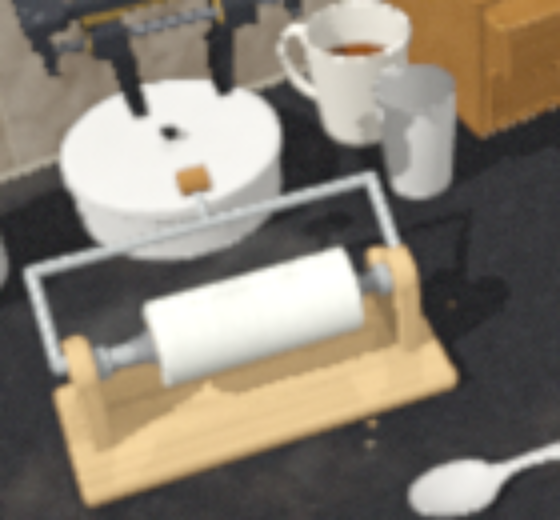

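The bar is back and the roll is seated, with the spindle ends in the cups at (105,357) and (385,277). The tumbler is upright at (418,130). I pinch the knob and swing the bar forward.

```bash
(python3 -m pendant '[[-0.09,0.06,0.7,0,0,0],[0,0,0.8,0,0,0],[0,0,0.8,0,0,0],[0,0,0.8,0,0,0],[0,0,0.6,0,0,0]]'
python3 -m pendant '[[0,0,0,0,0,0],[0,0,0,0,0,0]]'
python3 -m pendant '[[0,0,0,0,0,0],[0,0,0,0,0,0],[0,0,0,0,0,0],[0,0,0,0,0,0],[0,0,0,0,0,0]]' -1 15
python3 -m pendant '[[0,0,0,0,0,0],[0,0,0,0,0,0]]')|grep -vE 'eef'
python3 -m pendant '[[0.2,0,-0.26,0,0,0],[0.27,0,-0.28,0,0,0],[0.3,0,-0.25,0,0,0],[0.32,0,-0.22,0,0,0],[0.34,0,-0.19,0,0,0]]'
```

```text
clock: 25.37
tool_pos: [0.6576, 0.1656, 0.1032]
contact_force: [0.6, 0.1, -0.5]
opening: 0.551
finger_force: 0.0
clock: 25.53
tool_pos: [0.6577, 0.1658, 0.1043]
contact_force: [-0.3, -0.1, 0.3]
opening: 0.551
finger_force: 0.0
clock: 25.95
tool_pos: [0.6581, 0.1631, 0.1054]
contact_force: [-1.7, -4.8, 4.8]
opening: 0.271
finger_force: 15.0
clock: 26.12
tool_pos: [0.6581, 0.1631, 0.1054]
contact_force: [-2.0, -4.9, 5.4]
opening: 0.268
finger_force: 15.0
clock: 26.53
tool_pos: [0.6233, 0.1688, 0.1356]
eef_rot: [0.079, 0.997, -0.002, 0.002]
contact_force: [2.7, -5.5, 0.4]
opening: 0.275
finger_force: 15.0
```

```bash
python3 -m pendant '[[0.35,0,-0.16,0,0,0],[0.37,0,-0.13,0,0,0],[0.38,0,-0.09,0,0,0],[0.38,0,-0.06,0,0,0],[0.39,0,-0.02,0,0,0]]'|head -5
python3 -m pendant '[[0.39,0,0.02,0,0,0],[0.38,0,0.05,0,0,0],[0.38,0,0.09,0,0,0],[0.37,0,0.12,0,0,0],[0.35,0,0.16,0,0,0]]'|head -5
python3 -c "from h import *
for q in (.46,.3,.27): print(q,'knob',hw([.036+.104*np.cos(2.496-q),0]),.055+.104*np.sin(2.496-q))"
```

```text
clock: 26.95
tool_pos: [0.5767, 0.1763, 0.1475]
eef_rot: [0.079, 0.997, -0.002, 0.002]
contact_force: [1.7, -6.2, 3.7]
opening: 0.272
clock: 27.37
tool_pos: [0.5288, 0.184, 0.136]
eef_rot: [0.078, 0.997, -0.002, 0.0]
contact_force: [0.4, -4.7, 2.5]
opening: 0.276
0.46 knob [0.52667803 0.18497781] 0.14794794239734024
0.3 knob [0.51264295 0.18721582] 0.13932776914106113
0.27 knob [0.5101721  0.18760982] 0.13746407959276197
```

```bash
python3 -m pendant '[[0.34,0,0.19,0,0,0],[0.32,0,0.22,0,0,0],[0,0,0,0,0,0]]'|head -4
python3 -m pendant '[[0.1,0,0.08,0,0,0],[0,0,0,0,0,0]]'|head -4
python3 -m pendant '[[0,0,0,0,0,0],[0,0,0,0,0,0],[0,0,0,0,0,0],[0,0,0,0,0,0],[0,0,0,0,0,0]]' 0
python3 -m pendant '[[0,0,-0.3,0,0,0],[0,0,-0.6,0,0,0],[0,0,-0.8,0,0,0],[0,0,-0.8,0,0,0],[0,0,-0.8,0,0,0]]'|head -4
python3 -m pendant '[[0.5,0,-0.8,0,0,0],[0.8,0,-0.8,0,0,0],[0.8,0,-0.5,0,0,0],[0.5,0,0,0,0,0],[0,0,0,0,0,0]]'|head -4
python3 -c "
from h import *
im,d,c,M=cam('scene');cv2.imwrite('pics/s10.png',cv2.resize(im[140:280,205:405],None,fx=4,fy=4))
P=pts(d,c,M);hsv=cv2.cvtColor(im,cv2.COLOR_BGR2HSV)
for n in ('scene','side'):
    im,d,c,M=cam(n);P=pts(d,c,M);hsv=cv2.cvtColor(im,cv2.COLOR_BGR2HSV)
    m=(hsv[...,1]>90)&(d>0)&(P[...,2]>.118)&(P[...,2]<.17)&(np.hypot(P[...,0]-.505,P[...,1]-.187)<.05);print(n,'knob',m.sum(),P[m].mean(0) if m.sum() else 0)"
```

```text
clock: 27.62
tool_pos: [0.5111, 0.1869, 0.1247]
eef_rot: [0.077, 0.997, -0.002, -0.001]
contact_force: [-4.9, -4.8, 3.1]
clock: 27.78
tool_pos: [0.5094, 0.1872, 0.1231]
eef_rot: [0.077, 0.997, -0.002, -0.001]
contact_force: [-3.8, -5.1, 5.1]
clock: 28.2
tool_pos: [0.5115, 0.1891, 0.123]
eef_rot: [0.078, 0.997, 0.001, 0.0]
contact_force: [-0.6, 0.2, -0.3]
opening: 0.501
finger_force: 0.0
clock: 28.62
tool_pos: [0.5111, 0.1888, 0.2066]
eef_rot: [0.077, 0.997, 0.0, -0.0]
contact_force: [-0.5, -0.4, 0.4]
clock: 29.03
tool_pos: [0.4449, 0.1997, 0.2594]
eef_rot: [0.075, 0.997, 0.0, 0.001]
contact_force: [-0.2, -0.0, -0.4]
scene knob 65 [0.50269164 0.18748574 0.14163591]
side knob 31 [0.50551181 0.19001166 0.14594069]
```

View pics/s10.png

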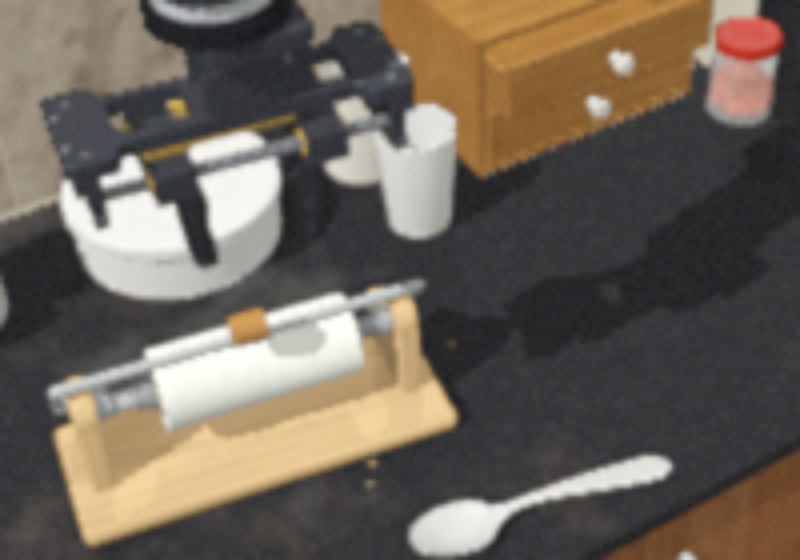

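The bar lies across the roll (knob at (248,325)), the spindle ends are in both cups, and the tumbler and jar are standing. I let it settle, do a last numeric check, and hand in.

```bash
for i in 1; do python3 -m pendant '[[0,0,0,0,0,0],[0,0,0,0,0,0],[0,0,0,0,0,0],[0,0,0,0,0,0],[0,0,0,0,0,0]]'; python3 -m pendant '[[0,0,0,0,0,0],[0,0,0,0,0,0],[0,0,0,0,0,0],[0,0,0,0,0,0],[0,0,0,0,0,0]]'; done >/dev/null
python3 -c "
from h import *
a=np.radians(A);B=np.array([[np.cos(a),-np.sin(a)],[np.sin(a),np.cos(a)]])
for n in ('scene','side'):
    im,d,c,M=cam(n);P=pts(d,c,M);hsv=cv2.cvtColor(im,cv2.COLOR_BGR2HSV);l=(P[...,:2]-O)@B
    m=(hsv[...,1]>90)&(d>0)&(P[...,2]>.118)&(P[...,2]<.17)&(np.hypot(P[...,0]-.505,P[...,1]-.187)<.05);print(n,'knob',m.sum(),P[m].mean(0))
    w=(hsv[...,1]<40)&(hsv[...,2]>120)&(d>0)&(P[...,2]>.06)&(abs(l[...,0])<.03)
    for s in (-.06,.05):
        v=w&(abs(l[...,1]-s)<.02);print(s,v.sum(),np.percentile(P[v][:,2],[50,95]))
"
```

```text
scene knob 66 [0.50286635 0.187518   0.14129763]
-0.06 268 [0.09744214 0.11204966]
0.05 276 [0.09579974 0.1120347 ]
side knob 31 [0.50567194 0.18991068 0.14578822]
-0.06 244 [0.10312694 0.11397114]
0.05 489 [0.09872401 0.11342804]
```

The bar has stopped moving and the roll is level, so I hand in.

```bash
python3 -c "
from plant import r
print(r.finish_job())"
```

```text
the job is handed in; nothing more can be done
None
```

The job is handed in at about 30 s on the robot's clock: the roll is seated in both end cups, the tension bar rests on it, and the tumbler and jar still stand where they were; the verdict was not shown.

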